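# Slide the tall detector home against its stops and latch it

### The job

The tall, heavy blue detector tower has been slid out of its place on the optical table. Push it with the fingers low down, near its base plate, so that it slides without rocking until the base plate sits square and fully against both low black stop bars; then push the red knob of the latch round so that the yellow latch arm swings all the way across the base plate. Do not lift the tower or touch its carrying handle, and leave the other loose things where they are.

Things in the scene. Friction and masses are not known exactly. Their poses are not given: they have to be found in the camera images.
- detector: Detector tower, loose, 1.7 to 2.4 kg, top-heavy; 9 to 18 N slides it. Dark grey base plate 96 (its x) x 150 (its y) x 20 mm; centred on it a blue case, finned at the top, 72 (x) x 90 (y) mm, up to 216 mm height. Origin: plate's underside centre, z up. It starts clear of the bars, on the -x, -y side of its place, turned up to 0.25 rad from square. Pushed along x above 65 mm height it may tip.
- snout (a point): End of the black round snout (40 mm across, level, 120 mm above the table) that stands 30 mm out of the tower case's +x face.
- handle: The steel carrying handle on top of the tower, a bail along the tower's y, 76 mm wide, 10 mm thick, from 216 to 255 mm height; origin on the tower's axis 218 mm up. Not to be touched.
- stops: Fixed corner stop: two black bars 22 mm high, 25 mm wide. Origin: inner corner of the stop faces, on the table. Back bar: stop face is the plane x = 0, bar over y -270 to +25 mm. Side bar: stop face is the plane y = 0, bar over x -130 to 0 mm. Seated, the tower's axes are parallel to these, its plate fills x -96 to 0 and y -150 to 0, its origin is at x -48, y -75 mm.
- latch (a joint): Yellow L-shaped latch turning on the side bar about an upright pin; it stays where left (1.5 N at the knob turns it). 0: arm along the side bar (to the stops' +x), knob's tail to the stops' +y. Grows clockwise seen from above; 1.57 (end stop): arm across the base plate (to -y), tail to +x. Starts between 0 and 0.3 rad.
- latch_pivot (a point): The latch's pin, at x = -85, y = 12.5 mm of the stops, 22.5 mm above the table, where the underside of the latch is. The arm reaches 36 mm from the pin; arm and tail are 16 mm wide and 8 mm thick.
- latch_knob (a point): Middle of the upright red knob (18 mm across, from 30 to 64 mm above the table) on the tail, 55 mm from the pin; this point is 47.5 mm above the table.
- driver_stand: round black stand, base 64 mm across, carrying five red-handled screwdrivers, 150 mm tall; origin under its centre. Bystander, loose, to be left alone.
- lens_mount: small black lens ring (44 mm across) upright on a 30 x 45 mm base, 72 mm tall; origin under the base centre. Bystander, loose, to be left alone.
- red_tray: open red tray 100 x 130 x 32 mm with white tissues; origin under its centre. Bystander, loose, to be left alone.
- tube_ring: black retaining ring lying flat, 52 mm across, 16 mm high; origin under its centre. Bystander, loose, to be left alone.
- torch: red hand torch standing on end, 33 mm across, 113 mm tall; origin under its centre. Bystander, loose, to be left alone.
- solvent_bottle: white plastic bottle, 64 mm across, 150 mm tall; origin under its centre. Bystander, loose, to be left alone.

How it is judged (in metres and radians):
On the way, in this order (a step that is already met when the one before it is completed fails the run):
1. the tower is seated: its base plate is within 4 mm of both stop faces and square to them within 2 degrees (x of detector in the frame of stops between -0.052 and -0.044 m and y of detector in the frame of stops between -0.079 and -0.071 m and angle between the x axis of detector and the x axis of stops, either way round below 0.035 rad), for 0.2 s.
2. the latch is swung across the base plate (at least 1.35 of 1.57 rad) (value of joint latch above 1.35 rad), for 0.2 s.
At the end, for the whole second after the job is handed in: The tower stands upright and at rest with its base plate within 4 mm of both stop faces and square to them within 2 degrees, and the latch is turned at least 1.35 rad, so its arm lies across the base plate (all of step 1 and angle between detector's own z axis and vertical below 0.03 rad and height (world z) of detector below 0.004 m and linear speed of detector below 0.01 m/s and value of joint latch above 1.35 rad); the robot touches nothing.
It fails at once if the tower rocks or tips by more than 5 degrees (angle between detector's own z axis and vertical above 0.09 rad).
It fails at once if the tower is lifted off the table (height (world z) of detector above 0.008 m).
It fails at once if the carrying handle is touched (contact force between any of the fingers, the arm and handle above 0.5 N).
It fails at once if another loose thing is moved by more than 15 mm (distance of any of driver_stand, lens_mount, red_tray, tube_ring, torch, solvent_bottle from where it was at the start of the episode above 0.015 m).
It also fails if it takes over 72 s, if anything falls off the work surface, if the arm or the gripper's body presses on something with over 40 N, if the wrist force passes 120 N, or if a joint passes its speed limit or range.

### The arm

A 6-joint arm with a two-finger parallel gripper is mounted at the origin on the work surface. World frame = base frame: x ahead of the robot, y to its left, z up, the work surface at z = 0. Lengths are in mm, angles in degrees, forces in N, time in s.
With the tool pointing down it reaches from about 325 to 900 mm from the base axis. Payload 6.1 kg.
Tool frame: the origin (TCP) lies on the centre line of the jaws, within the pads' length; the fingertips stand 8 mm ahead of it and the grasp point (between the pads) lies 11 mm behind it; z points along the fingers, y is the line along which they close (so a half turn about z gives the same grasp; the last joint's range is limited). The gripper opens to 85 mm and grips with 20 to 120 N. Pads are 22 mm wide; open, the fingers measure 114 mm over their backs; the gripper's body (76 mm by 85 mm) begins 54 mm behind the grasp point. The pads swing forward as they close: fully open they stand 13 mm farther back than shut.
Start: joints at [-84.173, 12.628, 87.462, -0, 79.91, -7.225], TCP at [141.14, -608.848, 239.3] pointing down, gripper open.
Joint ranges: [-170.65, 170.65], [-52.31, 119.04], [5.05, 147.46], [-71.25, 251.25], [11.57, 151.72], [-153.62, 153.62]. Speed limits (degrees/s): [147.25, 147.25, 172.46, 180, 180, 180].

### API

Orientations are given as a 3x3 rotation matrix whose columns are the frame's x, y, z axes.
In Python, from station import env, claw, capture, get_calibration, workorder, look_for, landmark_of gives the robot as it stands. The module is installed in compiled form; this text tells all that it offers. Calls block until the motion is done:
- env.move_pose(position, orientation): joint-space move of the TCP to a pose.
- env.movel(position, vel=150, rot=None, f_stop=None): straight line of the TCP; rot=None keeps the orientation; vel is the mean speed in mm/s. With f_stop (N) it stops when the force on the tool has changed by that much, and returns True; else False.
- env.move_j(angles): joint-space move.
- claw.gripper_to(opening, grasp_force=None): finger opening in mm; grasp_force is the grip in N (None keeps the last); returns when the fingers have stopped.
- env.hold(seconds).
- env.solve_ik(position, orientation): joint angles nearest the present ones, or None.
- env.sense(): the state.
- capture(name): name is "side" or "top"; returns the picture (384x512x3 uint8, red, green, blue); there is no depth.
- get_calibration(name): a dict with "fx", "fy", "cx", "cy" (pixels), "rvec" (rotation vector, rad) and "tvec" (3), from world to camera coordinates, as OpenCV has them. Camera axes: x right, y down, z forward; pixel columns grow to the right and rows downward; lengths in mm; the calibration is good to about 2 mm. A picture is of the moment at which its call begins. get_calibration takes no time and is no camera call.
A pose or a line that the arm cannot do raises env.PlanningError and nothing moves.
- workorder.finish_job(): hands the job in; it is judged then, once.
Trained networks look in the newest picture that a camera, given by its name, has taken for a name from the list of things; names that differ only in an ending like _2 or _b are one class to them, and where a whole thing is asked for, a point or a joint stands for the part that bears it (a point fixed in the world has none). Each returns a list of dicts, best first, with "confidence" (0 to 1); they miss things now and then, are a little off and sometimes report something else, mostly with a low value. They report only what shows in the picture. A call takes as long as a camera call.
- look_for(camera, query): "point" ([x, y, z] in mm, in the coordinates of the camera as it stood for that picture, good to about 4 mm: the middle of the surface that is visible of it).
- landmark_of(camera, query): "point" ([x, y, z] in mm, in the coordinates of the camera as it stood for that picture, good to about 4 mm: a listed point, or the origin of a listed thing).
The state is a dict: "time": time; "q": joint angles; "joint_vel": joint speeds; "joint_efforts": joint torques, N m; "eef_pos": TCP position; "orientation": TCP orientation; "contact_force": force on the tool from outside, world axes, zero at the start; "wrist_torque": the same for the moment, N m; "grip_width": finger opening in mm; "gripper_force": force on a finger pad.
Only numpy, scipy, OpenCV 4.12 (cv2) and the standard library are available. Lean on these libraries where they do the work, as an engineer would, in place of code of your own. Each camera call takes 0.05 s, during which the arm holds its last target. There are 200 camera calls.

## Working session

There is one attempt and no reset: what is moved stays moved. The work goes in short steps, each a Python script; the robot and the scene stay as the last script left them, time stands still between calls to the robot, and variables do not carry over. Pictures are saved under pics/ and viewed, at most 10 in all, crops included, and the job is handed in when it is done.

```bash
mkdir -p pics; cat > h.py <<'E'
import numpy as np, cv2
from station import env, claw, capture, get_calibration, workorder, look_for, landmark_of
def c2w(cam,p):
    k=get_calibration(cam);R=cv2.Rodrigues(np.array(k["rvec"],float))[0]
    return R.T@(np.array(p,float)-np.array(k["tvec"],float).ravel())
def K(cam):
    k=get_calibration(cam);return np.array([[k["fx"],0,k["cx"]],[0,k["fy"],k["cy"]],[0,0,1.]]),np.array(k["rvec"],float),np.array(k["tvec"],float)
def px(cam,P):
    k,r,t=K(cam);return cv2.projectPoints(np.array(P,float).reshape(-1,3),r,t,k,None)[0].reshape(-1,2)
def ray(cam,u,v,z):
    k,r,t=K(cam);R=cv2.Rodrigues(r)[0];c=-R.T@t.ravel();d=R.T@np.linalg.inv(k)@[u,v,1]
    return c+d*(z-c[2])/d[2]
def snap(cam,f):
    im=capture(cam);cv2.imwrite(f"pics/{f}.png",im[:,:,::-1]);return im
E
cat > m.py <<'E'
from h import *
np.set_printoptions(precision=1,suppress=True)
for cam in ["top","side"]:
    snap(cam,"a_"+cam)
    print(cam, "campos",c2w(cam,[0,0,0]))
    for q in ["detector","snout","handle","stops","latch_pivot","latch_knob","driver_stand","lens_mount","red_tray","tube_ring","torch","solvent_bottle"]:
        print(q,[(c2w(cam,d["point"]),round(d["confidence"],2)) for d in landmark_of(cam,q)[:2]])
E
python3 m.py
```

```text
top campos [ 287.2  -29.7 1339.5]
detector [(array([525.4,   6.6,  -0. ]), 0.6)]
snout [(array([593.4,  -1.3, 117.8]), 0.65)]
handle [(array([524.7,   1.6, 220.3]), 0.55)]
stops [(array([679.4, 129.1,   4.1]), 0.56)]
latch_pivot [(array([592.8, 152.6,  19.3]), 0.84), (array([590.1,  -1.9, 117.1]), 0.56)]
latch_knob [(array([606.2, 208.4,  49. ]), 0.53), (array([ 410.5, -325.7,   -3.8]), 0.41)]
driver_stand [(array([545.6, 390.2,  -0.1]), 0.87)]
lens_mount [(array([ 525. , -447.4,   -2.5]), 0.66)]
red_tray [(array([339.7, 409.7,   2.3]), 0.93)]
tube_ring [(array([ 411.5, -325.5,   -0.6]), 0.46)]
torch [(array([ 613.8, -362.2,    2.6]), 0.55)]
solvent_bottle [(array([ 365. , -457.5,   -2.9]), 0.8)]
side campos [  445.7 -1103.3  1126.3]
detector [(array([522.6,  -2.1,  -2.4]), 0.69), (array([600.3, 202.2,  51.4]), 0.49)]
snout [(array([593.4,  -4.1, 117.8]), 0.55)]
handle [(array([524.9,   0.3, 219.4]), 0.49)]
stops [(array([673.8, 129.2,   2.2]), 0.57), (array([521.9,   2.5, 216.7]), 0.39)]
latch_pivot [(array([595.2, 143.5,  20.4]), 0.78)]
latch_knob [(array([600.5, 202.2,  49.5]), 0.71)]
driver_stand [(array([543.3, 392.9,   0.5]), 0.64)]
lens_mount [(array([ 520.4, -446.3,   -0.7]), 0.76)]
red_tray [(array([342.2, 406.9,  -4.2]), 0.84), (array([ 615.2, -365.4,   -0.7]), 0.51)]
tube_ring [(array([ 408.5, -331. ,    0.5]), 0.56)]
torch []
solvent_bottle [(array([ 366.7, -460.3,   -2.7]), 0.72)]
```

```bash
python3 - <<'E'
import cv2
a=cv2.imread('pics/a_top.png');print(a.shape)
from h import *
for n in ['top','side']:
    p=px(n,[[525,0,20],[677,129,10]]);print(n,p)
c=px('top',[600,80,0])[0].astype(int);x0=max(c[0]-100,0);y0=max(c[1]-75,0)
print(x0,y0);cv2.imwrite('pics/b.png',cv2.resize(a[y0:y0+150,x0:x0+200],None,fx=4,fy=4,interpolation=cv2.INTER_CUBIC))
E
```

```text
(384, 512, 3)
top [[253.41949406 203.18233729]
 [214.15543962 158.35274589]]
side [[262.6665244  217.19254831]
 [304.80968325 190.84026411]]
129 106
```

View pics/a_side.png

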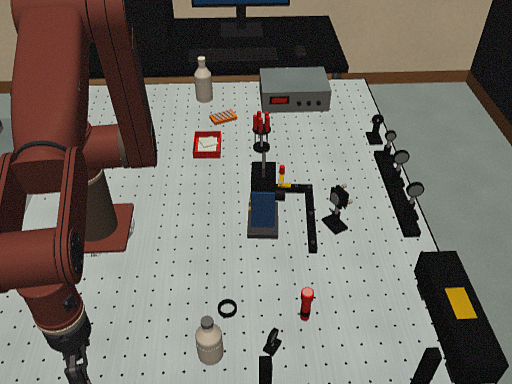

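View pics/b.png

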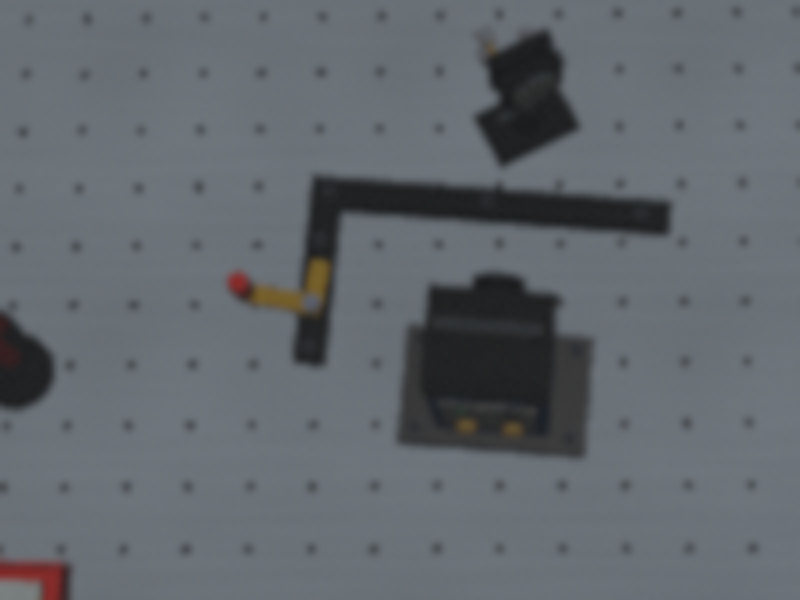

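The crop (4x, top view, up = world +x, left = +y) shows the stop's inner corner at about (338,210). The plate corners are at (410,325), (398,442), (585,457) and (593,338). The latch is nearly open, with its knob at (238,284).

```bash
python3 - <<'E'
from h import *
np.set_printoptions(precision=1,suppress=True)
f=lambda u,v,z: ray('top',129+(u-1.5)/4,106+(v-1.5)/4,z)
P=[f(*p,20) for p in [(410,325),(398,442),(585,457),(593,338)]]
print("plate",np.array(P)[:,:2],"centre",np.mean(P,0))
for a,b in [(0,3),(1,2),(1,0),(2,3)]:
    d=P[b]-P[a];print(np.degrees(np.arctan2(d[1],d[0])),np.linalg.norm(d))
c,e,s,o=f(338,210,22),f(668,234,22),f(325,365,22),f(314,176,22)
print("stop",c,e,s,o)
for d in (e-c,c-s): print(np.degrees(np.arctan2(d[1],d[0])),np.linalg.norm(d))
print("pin",f(311,300,30),"knob",f(238,284,64))
print(env.sense()['orientation'])
E
```

```text
plate [[578.6  71.5]
 [483.8  80.2]
 [471.2 -67.6]
 [567.  -75. ]] centre [525.1   2.3  20. ]
-94.50425326629353 147.04025637165424
-94.86870697077714 148.30017161657508
-5.206181158134985 95.17779005339055
-4.450050409502604 96.11400947019048
stop [674.3 130.9  22. ] [ 652.  -136.5   22. ] [545.8 139.1  22. ] [703.3 151.1  22. ]
-94.75783117108253 268.34375027902996
-3.6236174846688143 128.70266225370918
pin [597.3 150.3  30. ] knob [602.5 203.2  64. ]
[[ 1.   0.2 -0. ]
 [ 0.2 -1.  -0. ]
 [-0.   0.  -1. ]]
```

```bash
cat >> h.py <<'E'
A=np.radians(-4.5);O=np.array([675.5,130.,0]);RS=np.array([[np.cos(A),-np.sin(A),0],[np.sin(A),np.cos(A),0],[0,0,1]])
S=lambda x,y,z:O+RS@np.array([x,y,z],float)
def toS(p): return RS.T@(np.array(p)-O)
def tool(push,t=20):  # push: direction in the stops frame; tool leans back from it, fingers side by side across it
    p=RS@np.array([*push,0.]);t=np.radians(t);z=np.sin(t)*p-np.cos(t)*np.array([0,0,1.])
    side=np.cross(p,[0,0,1.]); return np.column_stack([np.cross(side,z),side,z])
def st(m=""):
    s=env.sense();print(m,"t=%.1f"%s["time"],"tcp_s",toS(s["eef_pos"]).round(1),"F",(RS.T@np.array(s["contact_force"])).round(1),"grip",round(s["grip_width"],1))
E
python3 - <<'E'
from h import *
R=tool((1,0))
for p in [(-213,-139,260),(-213,-139,20),(-100,-139,20)]: print(env.solve_ik(S(*p),R))
R2=tool((0,1),8)
for p in [(-48,-300,120),(-48,-260,20),(-48,-160,20)]: print(env.solve_ik(S(*p),R2))
env.move_pose([400,-250,270],R); st()
env.move_pose(S(-225,-139,200),R); st()
env.movel(S(-225,-139,40),vel=120); 
print(env.movel(S(-225,-139,0),vel=25,f_stop=4)); st("table")
E
```

```text
[-10.47087799 -30.47204012 125.4367608    2.24700254  65.15205272
  83.44222211]
[-10.47087799  -7.34204935 137.4734494    4.0765038   30.03141172
  80.85610832]
[ -8.96049852   8.50113374 121.45973999   3.03758922  30.12988149
  83.17971282]
[-26.41307511  20.40713001  91.63778034   7.84290017  71.12294765
 -24.65952574]
[-22.98185731  26.90632827  95.19087856   8.70244244  60.73751992
 -22.92987733]
[-13.95362171  25.58186832  97.0701185    9.21611742  59.00002227
 -14.32174105]
 t=2.9 tcp_s [-244.8 -401.2  270.2] F [ 1.   0.4 -0.5] grip 85.2
 t=4.0 tcp_s [-224.5 -139.8  200.4] F [ 0.8 -0.9 -0.2] grip 85.5
False
table t=7.2 tcp_s [-2.248e+02 -1.390e+02  2.000e-01] F [-0.4  0.5  0.3] grip 85.5
```

```bash
python3 - <<'E'
from h import *
env.movel(S(-225,-139,2.5),vel=30)
print(env.movel(S(-185,-139,2.5),vel=40,f_stop=5)); st("touch")
print(env.movel(S(-112,-139,2.5),vel=40,f_stop=40)); st("pushed")
snap("top","c")
a=cv2.imread('pics/c.png');cv2.imwrite('pics/c2.png',cv2.resize(a[106:256,129:329],None,fx=4,fy=4,interpolation=cv2.INTER_CUBIC))
E
```

```text
True
touch t=8.2 tcp_s [-195.2 -139.     2. ] F [ 0.7 -0.3 -0.1] grip 85.3
False
pushed t=10.4 tcp_s [-117.1 -138.4   -0.7] F [-14.1  -1.    4. ] grip 85.1
```

View pics/c2.png

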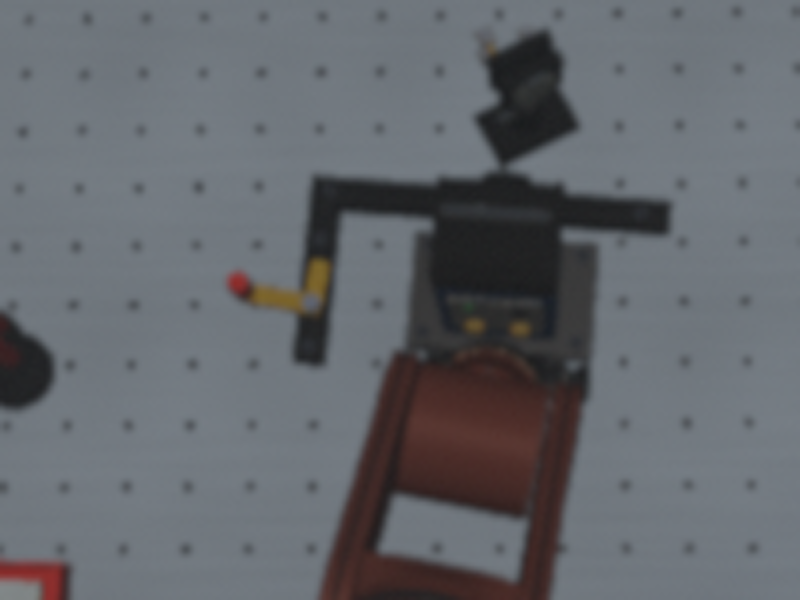

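The plate slid straight and stayed square. Its top edge, (415,232)–(597,243), is still about 12 mm short of the back bar's edge, (415,216)–(597,229). I'll push on until it stops.

```bash
python3 - <<'E'
from h import *
print(env.movel(S(-85,-139,4),vel=20,f_stop=25)); st("seat x")
env.movel(S(-135,-139,6),vel=80)
env.movel(S(-170,-139,60),vel=150)
R2=tool((0,1),8)
claw.gripper_to(40)
env.movel(S(-170,-139,130),vel=150)
R=tool((1,0))
env.movel(S(-170,-330,200),vel=250)
env.move_pose(S(-52,-300,150),R2); st("at -y side")
env.movel(S(-52,-265,40),vel=150)
print(env.movel(S(-52,-265,-4),vel=20,f_stop=4)); st("table")
E
```

```text
True
seat x t=11.4 tcp_s [-103.3 -138.    -2.1] F [-0.4 -0.3  0.1] grip 85.5
at -y side t=15.9 tcp_s [ -52.2 -299.3  149.9] F [ 0.7  0.4 -0.4] grip 40.3
True
table t=18.3 tcp_s [ -52.  -265.     7.4] F [-0.1 -0.1  4.6] grip 39.6
```

```bash
python3 - <<'E'
from h import *
env.movel(S(-50,-265,12),vel=30)
print(env.movel(S(-50,-205,12),vel=40,f_stop=5)); st("touch")
y=toS(env.sense()["eef_pos"])[1]
print(env.movel(S(-50,y+55,13),vel=40,f_stop=45)); st("pushed")
print(env.movel(S(-50,y+95,14),vel=20,f_stop=25)); st("seat y")
env.movel(S(-50,y+20,16),vel=80)
snap("top","d")
a=cv2.imread('pics/d.png');cv2.imwrite('pics/d2.png',cv2.resize(a[106:256,129:329],None,fx=4,fy=4,interpolation=cv2.INTER_CUBIC))
for q in ["detector","stops","latch_pivot","latch_knob"]: print(q,[(toS(c2w("top",d["point"])).round(1),round(d["confidence"],2)) for d in landmark_of("top",q)[:1]])
E
```

```text
True
touch t=19.6 tcp_s [ -50.2 -223.5   11.7] F [ 0.1 -0.9  0.6] grip 39.9
False
pushed t=21.2 tcp_s [ -51.1 -170.2   11.5] F [ 0.1 -7.1 -5. ] grip 40.2
True
seat y t=22.1 tcp_s [ -51.4 -160.6   11.3] F [ 0.4 -4.8  2.3] grip 40.2
detector [(array([-46.1, -71.9,   2.5]), 0.93)]
stops [(array([ 2.8, -1.7,  3.2]), 0.96)]
latch_pivot [(array([-86.7,  17.1,  21. ]), 0.84)]
latch_knob [(array([-74.9,  73.3,  48.6]), 0.62)]
```

View pics/d2.png

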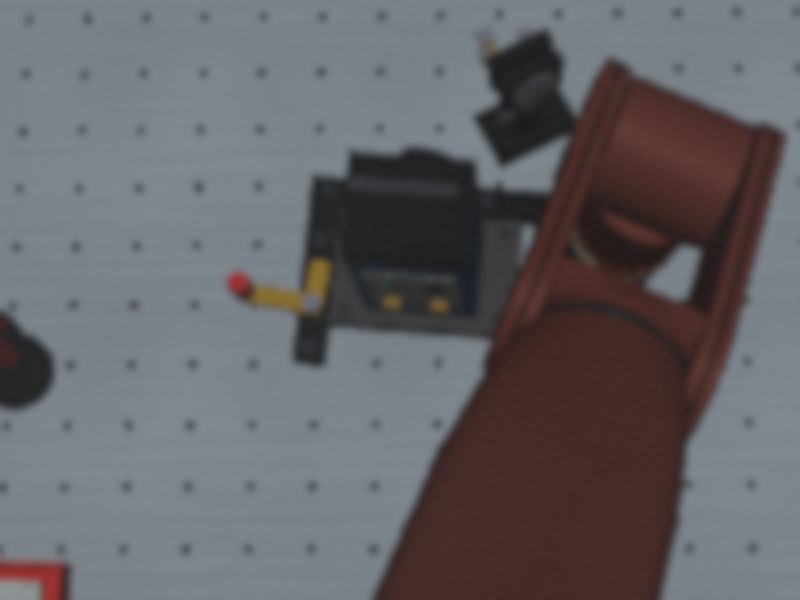

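The tower is against the side bar on the left. I'll give it one more light push in x to be sure it is seated, then check.

```bash
python3 - <<'E'
from h import *
env.movel(S(-50,-265,60),vel=150)
R=tool((1,0))
env.movel(S(-80,-310,160),vel=200)
env.move_pose(S(-180,-300,180),R)
env.movel(S(-180,-75,120),vel=250)
claw.gripper_to(85)
env.movel(S(-150,-75,30),vel=150); env.movel(S(-130,-75,4),vel=80)
print(env.movel(S(-85,-75,5),vel=25,f_stop=28)); st("seat x")
env.movel(S(-150,-75,8),vel=80)
env.movel(S(-190,-75,120),vel=150);st()
snap("top","e")
a=cv2.imread('pics/e.png');b=cv2.resize(a[106:256,129:329],None,fx=4,fy=4,interpolation=cv2.INTER_CUBIC)
q=lambda P:[tuple(int(v) for v in ((p-[129,106])*4+1.5)) for p in px("top",[S(*x) for x in P])]
print("seated corners",q([(0,0,20),(-96,0,20),(-96,-150,20),(0,-150,20)]))
cv2.imwrite('pics/e2.png',b)
E
```

```text
True
seat x t=29.9 tcp_s [-102.9  -75.2    1.2] F [-0.1  0.9 -0.4] grip 84.9
 t=31.6 tcp_s [-190.3  -75.1  119.2] F [-0.4  0.2  0.4] grip 85.0
seated corners [(339, 209), (328, 323), (514, 337), (523, 221)]
```

View pics/e2.png

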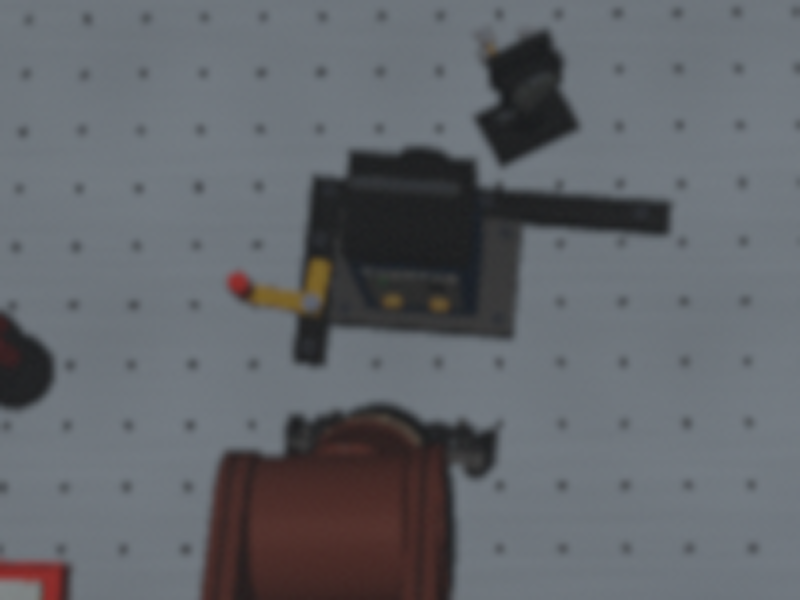

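The plate's front corners, seen at (330,325) and (514,337), match the predicted seated corners (328,323) and (514,337). Next is the latch.

```bash
python3 - <<'E'
from h import *
def pose(th,back,z=45):
    s,c=np.sin(th),np.cos(th);t=np.array([c,-s])
    R=tool(t,0);R[:,:2]*=-1
    p=np.array([-85,12.5])+55*np.array([s,c])-back*t
    return S(*p,z),R
claw.gripper_to(0)
p,R=pose(0.1,60,130);env.movel(S(-170,40,150),vel=250)
env.move_pose(p,R);st()
p,R=pose(0.1,40);env.movel(p,vel=150)
ths=np.arange(0.15,1.70,0.14)
for th in ths:
    p,R=pose(th,19)
    if env.movel(p,vel=50,rot=R,f_stop=15): print("stop",th);break
st("end")
p,R=pose(1.57,19); 
c=env.sense()["eef_pos"];env.movel(np.array(c)+RS@[0,50,0],vel=100)
env.movel(np.array(env.sense()["eef_pos"])+[0,0,120],vel=150);st()
env.movel(S(-180,90,170),vel=250)
snap("top","f")
a=cv2.imread('pics/f.png');cv2.imwrite('pics/f2.png',cv2.resize(a[106:256,129:329],None,fx=4,fy=4,interpolation=cv2.INTER_CUBIC))
st()
E
```

```text
t=35.7 tcp_s [-139.2   73.1  130. ] F [0.2 0.7 0.4] grip -0.0
stop 1.6900000000000004
end t=40.4 tcp_s [-29.4  33.   45. ] F [-0.5  5.6  2.5] grip -0.0
 t=42.0 tcp_s [-30.4  82.9 163.3] F [-0.   0.8 -1.4] grip -0.1
 t=42.8 tcp_s [-178.7   89.9  170. ] F [0.3 0.2 0.1] grip -0.3
```

View pics/f2.png

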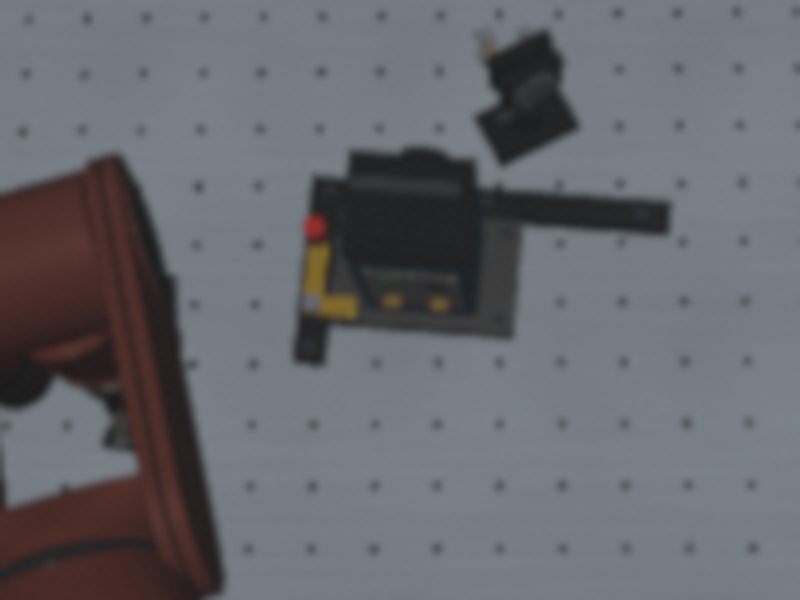

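The latch arm now lies across the plate, with the knob at (316,226), and the tower is still seated with its front corners where they were.

```bash
python3 -c "
from h import *
env.hold(0.3);print(workorder.finish_job())"
```

```text
the job is handed in; nothing more can be done
None
```

The tower is seated square against both stop bars, the latch arm is swung across its base plate, and the job was handed in at about 43 s; the hand-in gave no verdict, so this rests on the last top view.

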